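Swing the culture-jar basket over the green light pad

ROBOT

A 7-joint arm with a two-finger parallel gripper is mounted at the origin on the work surface. World frame = base frame: x ahead of the robot, y to its left, z up, the work surface at z = 0. Lengths are in mm, angles in degrees, forces in N, time in s.
With the tool pointing down it reaches from about 400 to 850 mm from the base axis. Payload 4.5 kg.
Tool frame: the origin (TCP) lies midway between the tips of the shut fingers; the grasp point (between the pads) lies 19 mm behind it; z points along the fingers, y is the line along which they close (so a half turn about z gives the same grasp; the last joint's range is limited). The gripper opens to 88 mm and grips with 3 to 60 N. Pads are 18 mm wide; open, the fingers measure 123 mm over their backs; the gripper's body (75 mm by 187 mm) begins 45 mm behind the grasp point.
Start: joints at [66.795, 39.483, -11.15, 89.685, 9.013, 51.709, -12.324], TCP at [265.564, -565.8, 238.743] pointing down, gripper open.
Joint ranges: [-172.22, 172.22], [-26.19, 119.32], [-84.43, 86.54], [7.71, 146.69], [-57.33, 237.33], [2.42, 119.75], [-152.13, 152.13]. Speed limits (degrees/s): [147.25, 147.25, 180, 180, 180, 180, 180].

INTERFACE

Orientations are given as [roll, pitch, yaw] about the fixed x, y, z axes, in that order (R = Rz(yaw) Ry(pitch) Rx(roll)).
In Python, from station import bot, imaging, job_done gives the robot as it stands.
- The arm moves only by the tool drive_tool, never from a script. Its argument "increments" is a list of rows, each a list of 5 numbers: the finger opening in m, from 0 to 0.0881, then the shift along the world's x, y, z in m, then the turn about the world's z in rad. A call has 1 to 10 rows; each row is the pose to reach, as a shift and turn from the pose commanded when the call began; what a row does not reach only later rows make up. A row lasts 1/12 s, in which the tool goes at most 41.7 mm and 7.16 degrees, less where a joint would pass 70% of its speed; a pose out of reach is approached as far as the arm can. A call with a gripper value outside its range is refused whole. The fingers move at their own pace and stop on an object; "newtons" is the grip in N (left out, the last holds). Time passes only in rows, so rows that repeat a pose let the fingers close. It gives the time, the measured TCP pose, the force, the opening and the grip force at its end, in the units of the state.
- bot.read_state(): the state, without advancing time (a new reading comes with each control period).
- imaging.read_camera(name): name is "scene" or "side" or "wrist"; returns (picture, depth): 400x640x3 uint8, red, green, blue; 400x640 float32, mm along the optical axis (not along the pixel's ray), 0 where there is no reading.
- imaging.camera_info(name): a dict with "camera_matrix" (3x3 intrinsics, pixels), "dist_coeffs" ([k1, k2, p1, p2, k3] as OpenCV has them; the pictures are not rectified), "extrinsics" (4x4, takes a point from world to camera coordinates). Camera axes: x right, y up, looking along -z (the intrinsics and any distortion apply to the point x, -y, -z); pixel columns grow to the right and rows downward; lengths in mm; the calibration is good to about 2 mm. A picture is of the moment at which its call begins: read the wrist's pose just before it. camera_info takes no time and is no camera call; for the wrist camera it gives the pose at the moment of the call.
- job_done(): hands the job in; it is judged then, once.
Trained networks look in the newest picture that a camera, given by its name, has taken for a name from the list of things; names that differ only in an ending like _2 or _b are one class to them, and where a whole thing is asked for, a point or a joint stands for the part that bears it (a point fixed in the world has none). Each returns a list of dicts, best first, with "confidence" (0 to 1); they miss things now and then, are a little off and sometimes report something else, mostly with a low value. They report only what shows in the picture. A call takes as long as a camera call. They do not tell look-alikes from the thing itself.
- imaging.recognise(name, camera): "at" ([x, y, z] in mm, in world coordinates, good to about 4 mm: the middle of the surface that is visible of it).
- imaging.pinpoint(name, camera): "at" ([x, y, z] in mm, in world coordinates, good to about 4 mm: a listed point, or the origin of a listed thing).
The state is a dict: "clock": time; "q": joint angles; "qd": joint speeds; "joint_efforts": joint torques, N m; "ee_pos": TCP position; "tcp_rot": TCP orientation; "contact_force": force on the tool from outside, world axes, zero at the start; "wrist_torque": the same for the moment, N m; "finger_gap": finger opening in mm; "finger_force": force on a finger pad.
Only numpy, scipy, OpenCV 4.12 (cv2) and the standard library are available. Lean on these libraries where they do the work, as an engineer would, in place of code of your own. Each camera call takes 0.05 s, during which the arm holds its last target. There are 200 camera calls.

TASK

Swing the heavy basket of culture jars round on its free-running arm until it is centred over the green-rimmed light pad, let go, and see it stand still there, untouched, for three seconds before you finish. Push and brake it gently with the fingers on its blue sprung side bumpers: keep the swing slow, do not touch the clear cover, never let the arm knock its end stops, and leave the loose jar, bottle and tray alone.

Things in the scene. Friction and masses are not known exactly. Their poses are not given: they have to be found in the camera images.
- post: Fixed steel post, 44 mm thick, 172 mm high, on a grey 150 mm base plate. Origin on the table on the vertical hinge axis (z up); its -x axis points roughly to the robot. Position and yaw vary. Ball bearing with hardly any drag: about 0.03 N m s/rad viscous, next to no dry friction, so even a creeping basket runs on with a time constant near 9 s unless braked from its front side.
- boom (a joint): Angle (rad) of the swing arm: 0 = along the post's -x; positive = counter-clockwise from above, which takes the basket to the robot's right (-y). Rubber end stops at +1.15 and -1.15: keep within 1.1. Starts at rest near 0. Moment of inertia nominally 0.28 kg m2 (5 kg moving), -25 to +40 % from run to run. Keep it under 0.5 rad/s; the jars stand pushes up to 15 N.
- basket (a point): Middle of the basket, 235 mm from the hinge axis, 158 mm above the table; x runs along the arm to the hinge, y crosswise, z up. Basket 190 mm along the arm (140 to 330 mm from the hinge), 160 mm wide (200 mm over its two bumpers), underside 60 mm above the table; nothing on it can be gripped. A short red pointer at its outer end marks the centreline.
- bumper_l_face (a point): Push point on the outer face of the blue sprung bumper on the arm's +y side (robot's left): at rest 100 mm off the centreline, 260 mm from the hinge along the arm, 135 mm above the table. Face flat, parallel to the centreline, 190 mm long, 70 to 156 mm above the table. A spring of 100 N/m, hardly damped, gives way by up to 20 mm. Pushing here makes the arm's angle grow.
- bumper_r_face (a point): The same sprung bumper on the arm's -y side (robot's right); pushing here makes the arm's angle fall. The basket bounces back off a finger that stands still; to brake it, let the finger in front give way with it.
- cover (a point): Middle of the upper face of the clear flat plastic cover, 163 mm above the table, over the middle of the basket. The cover closes the top of the jar space (108 mm wide) and the basket's outer end (5 mm beyond it); it must not be touched. White roofs over the bumper housings flank it, 54 to 80 mm off the centreline. Axes as basket.
- green_pad: The target: round light pad with a green rim and green centre dot, 200 mm across, 10 mm thick, fixed to the table. Origin at its centre on the table, 220 to 255 mm from the hinge axis. The basket is centred when the arm's centreline passes over this centre (within 25 mm).
- orange_pad: The same light pad with an orange rim, not the target; on the other side. Which side is which differs from run to run.
- jar: Loose culture jar, 60 mm across, 95 mm high, white lid, to be left alone. Origin at the centre of its underside.
- ethanol: Loose white bottle with blue cap, 60 mm across, 150 mm high, to be left alone. Origin at the centre of its underside.
- tray: Loose steel tray 120 x 180 x 30 mm, to be left alone. Origin at the centre of its underside.
Not all that is in view belongs to the job. Leave any yellow look-alike of the green_pad alone.

How it is judged (in metres and radians):
On the way:
1. the basket stands centred over the green pad, still and untouched, for 3 s (y of green_pad in the frame of basket between -0.025 and 0.025 m and velocity of joint boom between -0.02 and 0.02 rad/s and contact force between post and the arm below 0.3 N and contact force between post and the fingers below 0.3 N), for 3 s.
At the end, for the whole second after the job is handed in: The green pad's centre lies within 25 mm of the arm's centreline (about 0.1 rad), the arm turns slower than 0.02 rad/s and nothing touches it; this has lasted 3 s before the program ends and lasts through the second after (all of step 1).
It fails at once if the arm reaches an end stop (beyond 1.1 rad either way) (value of joint boom above 1.1 rad or value of joint boom below -1.1 rad).
It fails at once if the basket swings faster than 0.5 rad/s (velocity of joint boom above 0.5 rad/s or velocity of joint boom below -0.5 rad/s).
It fails at once if the basket or its arm is knocked or pushed with more than 15 N (contact force between post and the fingers above 15 N or contact force between post and the arm above 15 N).
It fails at once if the clear cover is touched (over 1 N) (contact force between any of cover_top, cover_end and anything else above 1 N).
It fails at once if the loose jar, bottle or tray is disturbed (moved over 30 mm or tipped) (distance of any of jar, ethanol, tray from where it was at the start of the episode above 0.03 m or angle between any of jar, ethanol, tray's own z axis and vertical above 0.4 rad).
It also fails if it takes over 46 s, if anything falls off the work surface, if the arm or the gripper's body presses on something with over 40 N, if the wrist force passes 120 N, or if a joint passes its speed limit or range.

## Working session

There is one attempt and no reset: what is moved stays moved. The work goes in short steps, Python scripts to look and compute and a tool call to move; the robot and the scene stay as the last step left them, time stands still between calls to the robot, and variables do not carry over. Pictures are saved under pics/ and viewed, at most 10 in all, crops included, and the job is handed in when it is done.

Besides the shell and the picture viewer there is one more tool, called after "Request:" as a command line: name --pt "numbers of a row" for each row, then --argument value for the rest. drive_tool: Moves the arm, as the interface text tells. Its arguments: {"type":"object","properties":{"increments":{"type":"array","items":{"type":"array","items":{"type":"number"}}},"newtons":{"type":"number"}},"required":["increments"]}

```bash
mkdir -p pics; cat > h.py <<'E'
import numpy as np, cv2
from station import bot, imaging, job_done
def see(n,cam,top=2):
    try: return [(round(d['confidence'],2),np.round(d['at'],0).tolist()) for d in imaging.pinpoint(n,cam)[:top]]
    except Exception as e: return str(e)
E
python3 - <<'E'
from h import *
s=bot.read_state(); print(s['clock'],s['ee_pos'],s['tcp_rot'],s['contact_force'],s['finger_gap'])
p,_=imaging.read_camera('scene'); cv2.imwrite('pics/a.png',p[:,:,::-1])
p,_=imaging.read_camera('side'); cv2.imwrite('pics/b.png',p[:,:,::-1])
for n in ['post','basket','bumper_l_face','bumper_r_face','cover','green_pad','orange_pad','jar','ethanol','tray']:
    print(n,see(n,'scene'),see(n,'side'))
print(bot.read_state()['clock'])
E
```

```text
0.0 [ 265.18537405 -565.25576681  237.90516488] [-1.79894669e+02  9.77005827e-03  2.51415776e+01] [-0.66610201 -0.86481563 -0.15348694] 87.62049678489431
post [(0.92, [739.0, -79.0, -1.0])] [(0.93, [739.0, -77.0, 0.0])]
basket [(0.79, [520.0, -9.0, 158.0])] [(0.72, [517.0, -9.0, 159.0])]
bumper_l_face [(0.68, [522.0, 99.0, 138.0])] [(0.59, [518.0, 92.0, 137.0]), (0.2, [541.0, -461.0, -2.0])]
bumper_r_face [(0.88, [459.0, -95.0, 138.0])] [(0.83, [462.0, -96.0, 140.0])]
cover [(0.96, [514.0, -5.0, 164.0])] [(0.73, [518.0, -9.0, 165.0])]
green_pad [(0.97, [551.0, -195.0, -0.0]), (0.93, [817.0, 172.0, -2.0])] [(0.71, [549.0, -193.0, -2.0]), (0.7, [785.0, -337.0, -2.0])]
orange_pad [(0.79, [573.0, 86.0, 1.0])] [(0.89, [577.0, 89.0, -1.0])]
jar [(0.67, [402.0, 375.0, 1.0])] [(0.96, [400.0, 381.0, -2.0])]
ethanol [(0.88, [317.0, -339.0, -1.0])] [(0.64, [321.0, -336.0, 2.0])]
tray [(0.83, [544.0, -457.0, 3.0])] [(0.95, [541.0, -457.0, -5.0])]
1.1
```

View pics/a.png

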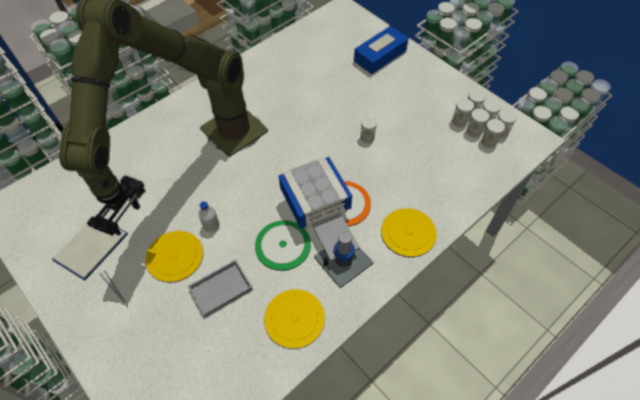

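View pics/b.png

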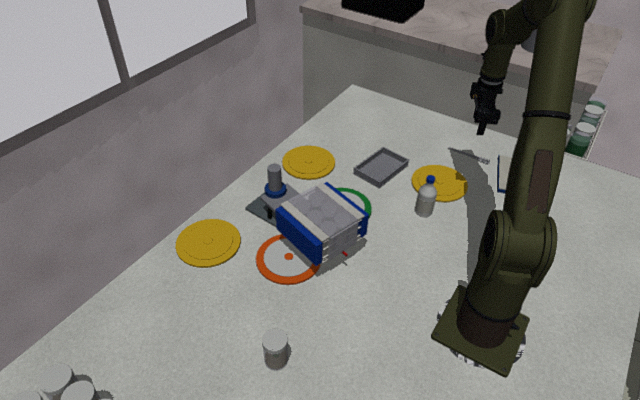

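The scene shows the green pad at about (283,244), which is the robot's right. The basket is at (315,190), the ethanol bottle at (208,215) and the tray at (220,288), and the yellow discs are decoys. The numbers agree with the given sizes: the pad is 222 mm and the basket 232 mm from the hinge. The arm has to turn about +0.86 rad, so I push on the left bumper, let it coast, and brake on the right bumper.

Request:
drive_tool --pt "0.088 0.008 0.02 0 -0.08" --pt "0.088 0.022 0.058 0 -0.18" --pt "0.088 0.036 0.095 0 -0.28" --pt "0.088 0.05 0.132 0 -0.38" --pt "0.088 0.064 0.17 0 -0.48" --pt "0.088 0.078 0.207 0 -0.58" --pt "0.088 0.092 0.244 0 -0.68" --pt "0.088 0.106 0.28 0 -0.745" --pt "0.088 0.12 0.317 0 -0.745" --pt "0.088 0.134 0.354 0 -0.745"

```text
clock: 1.93
ee_pos: [400.2, -210.0, 239.0]
tcp_rot: [180.0, -0.0, -17.6]
contact_force: [0.8, 0.0, -0.1]
finger_gap: 88.2
finger_force: 0.0
```

Request:
drive_tool --pt "0.088 0.014 0.037 0 0" --pt "0.088 0.028 0.074 0 0" --pt "0.088 0.042 0.111 0 0" --pt "0.088 0.056 0.148 0 0" --pt "0.088 0.07 0.185 0 0" --pt "0.088 0.084 0.222 0 0" --pt "0.088 0.098 0.259 0 0" --pt "0.088 0.112 0.296 0 0" --pt "0.088 0.126 0.333 0 0" --pt "0.088 0.14 0.36 0 0"

```text
clock: 2.77
ee_pos: [539.7, 152.8, 238.9]
tcp_rot: [-179.9, 0.0, -17.3]
contact_force: [-0.0, 0.1, -0.3]
finger_gap: 88.0
finger_force: 0.0
```

Request:
drive_tool --pt "0.088 0.004 0.015 0 0" --pt "0.088 0.008 0.031 0 0" --pt "0.088 0.008 0.031 -0.02 0" --pt "0.088 0.008 0.031 -0.04 0" --pt "0.088 0.008 0.031 -0.06 0" --pt "0.088 0.008 0.031 -0.08 0" --pt "0.088 0.008 0.031 -0.095 0" --pt "0.088 0.008 0.031 -0.105 0" --pt "0.088 0.008 0.031 -0.112 0" --pt "0.088 0.008 0.031 -0.115 0"

```text
clock: 3.6
ee_pos: [547.2, 178.5, 123.1]
tcp_rot: [179.9, 0.0, -17.6]
contact_force: [-0.7, 0.2, 0.3]
finger_gap: 88.3
finger_force: 0.0
```

```bash
cat >> h.py <<'E'
H=np.array([739,-78.])
OFF={'basket':(235,0),'cover':(235,0),'bumper_l_face':(260,100),'bumper_r_face':(260,-100)}
def angle(cams=('scene','side'),names=('basket','cover','bumper_r_face'),n=1,pic=None):
    """arm angle left to green (rad): 0 = centred; list per look with clock"""
    out=[]
    for _ in range(n):
        a=[]
        t0=bot.read_state()['clock']
        for c in cams:
            p,_=imaging.read_camera(c); dt=bot.read_state()['clock']
            if pic: cv2.imwrite(f'pics/{pic}_{c}.png',p[:,:,::-1])
            for m in names:
                r=imaging.pinpoint(m,c)
                if not r or r[0]['confidence']<.4: continue
                d=np.array(r[0]['at'][:2])-H; rr,o=OFF[m]
                if abs(np.hypot(*d)-np.hypot(rr,o))>20: continue
                # arm local: outward=rr, y offset o ; direction angle of point = phi - atan2(o,rr)
                phi=np.arctan2(d[1],d[0])%(2*np.pi)+np.arctan2(o,rr)
                a.append((dt-.05,phi-np.pi))
        out+=a
    a=np.array(out); return a
def fit(a):
    return 'n %d t %.2f phi %.4f sd %.4f'%(len(a),a[:,0].mean(),np.median(a[:,1]),a[:,1].std())
E
python3 - <<'E'
from h import *
a=angle(names=('basket','cover','bumper_r_face','bumper_l_face'),pic='c');print(fit(a),np.round(a[:,1],3))
g=[];P=[]
for c in('scene','side'):
    g.append(imaging.pinpoint('green_pad',c)[0]['at']);P.append(imaging.pinpoint('post',c)[0]['at'])
print(np.round(g),np.round(P)); print(bot.read_state()['ee_pos'],bot.read_state()['clock'])
E
```

```text
n 8 t 3.73 phi -0.3055 sd 0.0087 [-0.293 -0.313 -0.306 -0.324 -0.305 -0.3   -0.31  -0.303]
[[ 322. -501.    5.]
 [ 815.  169.    0.]] [[742. -80.   0.]
 [739. -76.   1.]]
[547.58241235 179.25323339 123.82857319] 4.3
```

View pics/c_scene.png

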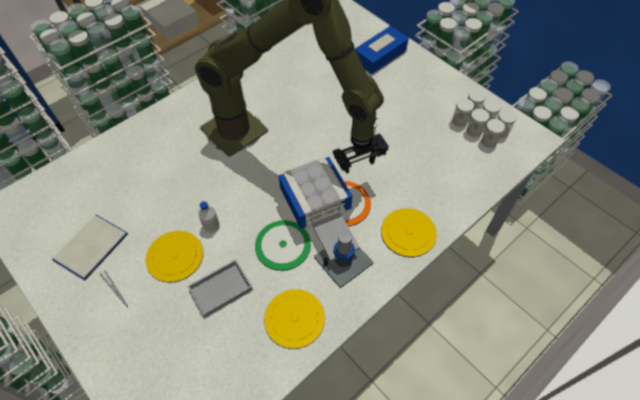

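The fingers stand beside the left bumper at about (365,165) with roughly 26 mm to spare. I close most of the gap, then push slowly. The basket should leave at about twice the finger speed.

Request:
drive_tool --pt "0.088 -0.0015 -0.005 0 0" --pt "0.088 -0.003 -0.01 0 0" --pt "0.088 -0.0045 -0.014 0 0" --pt "0.088 -0.0055 -0.017 0 0" --pt "0.088 -0.006 -0.0185 0 0" --pt "0.088 -0.0064 -0.0198 0 0" --pt "0.088 -0.0068 -0.0211 0 0" --pt "0.088 -0.0072 -0.0224 0 0" --pt "0.088 -0.0076 -0.0237 0 0" --pt "0.088 -0.008 -0.025 0 0"

```text
clock: 5.13
ee_pos: [539.6, 154.2, 123.7]
tcp_rot: [-180.0, -0.0, -17.5]
contact_force: [0.9, -0.2, 0.3]
finger_gap: 87.9
finger_force: 0.0
```

Request:
drive_tool --pt "0.088 -0.0004 -0.0013 0 0" --pt "0.088 -0.0008 -0.0026 0 0" --pt "0.088 -0.0012 -0.0039 0 0" --pt "0.088 -0.0016 -0.0052 0 0" --pt "0.088 -0.002 -0.0065 0 0" --pt "0.088 -0.0024 -0.0078 0 0" --pt "0.088 -0.0028 -0.0091 0 0" --pt "0.088 -0.0032 -0.0104 0 0" --pt "0.088 -0.0036 -0.0117 0 0" --pt "0.088 -0.004 -0.013 0 0"

```text
clock: 5.97
ee_pos: [535.6, 141.1, 123.7]
tcp_rot: [180.0, -0.0, -17.5]
contact_force: [-0.3, 0.2, 0.3]
finger_gap: 88.0
finger_force: 0.1
```

```bash
python3 - <<'E'
from h import *
for i in range(2):
    a=angle();print(fit(a),np.round(a[:,1],3))
print(bot.read_state()['ee_pos'])
E
```

```text
n 6 t 6.07 phi -0.2567 sd 0.0167 [-0.267 -0.274 -0.276 -0.238 -0.236 -0.246]
n 5 t 6.45 phi -0.2180 sd 0.0138 [-0.218 -0.221 -0.222 -0.197 -0.189]
[535.55490184 141.18265595 123.74839162]
```

The basket left cleanly at about 0.12 rad/s. Now I go up and over to the front (right) side.

Request:
drive_tool --pt "0.088 0.002 0.006 0.015 0" --pt "0.088 0.003 0.01 0.045 0" --pt "0.088 0.003 0.01 0.08 0" --pt "0.088 0.003 0.01 0.11 0.03" --pt "0.088 0.004 -0.01 0.12 0.1" --pt "0.088 0.008 -0.045 0.12 0.2" --pt "0.088 0.013 -0.083 0.12 0.3" --pt "0.088 0.018 -0.121 0.12 0.4" --pt "0.088 0.023 -0.159 0.12 0.5" --pt "0.088 0.028 -0.197 0.12 0.6"

```text
clock: 7.6
ee_pos: [563.4, -57.6, 243.9]
tcp_rot: [180.0, -0.0, 17.1]
contact_force: [0.1, -0.1, -0.4]
finger_gap: 87.9
finger_force: 0.0
```

Request:
drive_tool --pt "0.088 0.004 -0.038 0 0.1" --pt "0.088 0.008 -0.076 0 0.18" --pt "0.088 0.012 -0.114 0 0.206" --pt "0.088 0.016 -0.152 0 0.206" --pt "0.088 0.02 -0.19 0 0.206" --pt "0.088 0.024 -0.228 0 0.206" --pt "0.088 0.028 -0.266 0 0.206" --pt "0.088 0.031 -0.29 0 0.206" --pt "0.088 0.034 -0.304 -0.01 0.206" --pt "0.088 0.034 -0.306 -0.04 0.206"

```text
clock: 8.43
ee_pos: [599.8, -367.3, 206.8]
tcp_rot: [179.4, -0.2, 28.4]
contact_force: [0.4, -0.0, 0.4]
finger_gap: 88.4
finger_force: 0.0
```

```bash
python3 - <<'E'
from h import *
for i in range(1):
    a=angle(names=('basket','cover'),pic='d');print(fit(a),np.round(a,3).tolist())
print(bot.read_state()['ee_pos'],bot.read_state()['clock'])
# green dot by own pixels
p=cv2.imread('pics/a.png'); 
for f,c,in(('pics/a.png','scene'),):
    hsv=cv2.cvtColor(cv2.imread(f),cv2.COLOR_BGR2HSV); m=cv2.inRange(hsv,(45,90,50),(85,255,255))
    n,l,st,ce=cv2.connectedComponentsWithStats(m)
    info=imaging.camera_info(c);K=np.array(info['camera_matrix']);E=np.array(info['extrinsics'])
    for i in range(1,n):
        if st[i,4]<8 or not(230<ce[i][0]<330 and 200<ce[i][1]<290): continue
        u=cv2.undistortPoints(np.array([[ce[i]]]),K,np.array(info['dist_coeffs']))[0,0]
        d=E[:3,:3].T@np.array([u[0],-u[1],-1]); o=-E[:3,:3].T@E[:3,3]
        print(st[i,4],ce[i],np.round(o+d*(10-o[2])/d[2],1))
E
```

```text
n 4 t 8.51 phi 0.0134 sd 0.0133 [[8.433, 0.01], [8.433, -0.003], [8.583, 0.017], [8.583, 0.034]]
[ 598.74649495 -360.24940762  204.95230337] 8.7333
800 [282.38125 246.7625 ] [ 562.4 -203.    10. ]
31 [282.4516129  243.41935484] [ 552.3 -194.2   10. ]
```

View pics/d_scene.png

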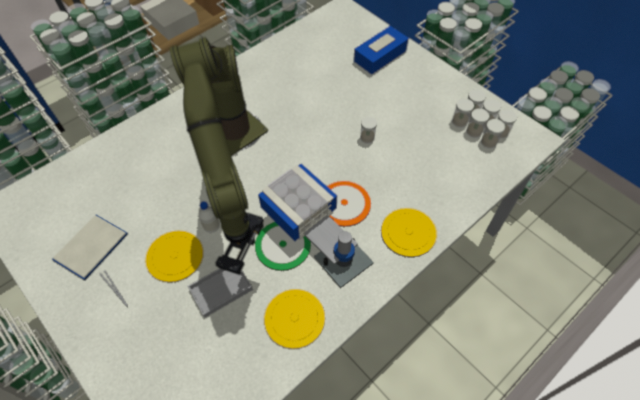

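The green dot at pixel (282,243) works out to (552,-194), so the target is phi of about 0.553. The basket is coasting at about 0.1 rad/s. I lower the fingers in front of it.

Request:
drive_tool --pt "0.088 0 0 -0.02 0" --pt "0.088 0 0 -0.04 0" --pt "0.088 0 0 -0.055 0" --pt "0.088 0 0 -0.068 0" --pt "0.088 0 0 -0.076 0" --pt "0.088 0 0 -0.08 0" --pt "0.088 0 0 -0.08 0" --pt "0.088 0 0 -0.08 0" --pt "0.088 0 0 -0.08 0" --pt "0.088 0 0 -0.08 0"

```text
clock: 9.57
ee_pos: [598.2, -362.1, 124.8]
tcp_rot: [179.9, -0.1, 28.6]
contact_force: [-0.4, -1.3, 0.1]
finger_gap: 88.3
finger_force: 0.0
```

```bash
cat >> h.py <<'E'
def gap(phi):
    s=bot.read_state()['ee_pos'][:2]-H; x=np.array([np.cos(phi),np.sin(phi)]); y=np.array([-x[1],x[0]])
    return 'gap %.1f radius %.0f'%(-s@y-161.5,-s@x)
E
python3 - <<'E'
from h import *
for i in range(2):
    a=angle();print(fit(a),np.round(a,3).tolist())
print(gap(a[:,1].mean()),gap(.5),bot.read_state()['ee_pos'],bot.read_state()['clock'])
E
```

```text
n 5 t 9.69 phi 0.1142 sd 0.0096 [[9.567, 0.114], [9.567, 0.099], [9.767, 0.12], [9.767, 0.127], [9.767, 0.109]]
n 6 t 10.07 phi 0.1453 sd 0.0128 [[9.967, 0.137], [9.967, 0.124], [9.967, 0.137], [10.167, 0.154], [10.167, 0.161], [10.167, 0.153]]
gap 99.0 radius 181 gap 19.8 radius 260 [ 597.57575007 -361.80622221  123.73711422] 10.3667
```

Request:
drive_tool --pt "0.088 -0.0015 0.003 0 0" --pt "0.088 -0.003 0.006 0 0" --pt "0.088 -0.005 0.009 0 0" --pt "0.088 -0.006 0.011 0 0" --pt "0.088 -0.007 0.013 0 0" --pt "0.088 -0.007 0.013 0 0" --pt "0.088 -0.007 0.013 0 0" --pt "0.088 -0.007 0.013 0 0" --pt "0.088 -0.007 0.013 0 0" --pt "0.088 -0.007 0.013 0 0"

```text
clock: 11.2
ee_pos: [590.6, -349.0, 123.7]
tcp_rot: [180.0, 0.0, 28.6]
contact_force: [0.4, 0.5, 0.2]
finger_gap: 88.1
finger_force: 0.0
```

Request:
drive_tool --pt "0.088 0 0 0 0" --pt "0.088 0 0 0 0" --pt "0.088 0 0 0 0" --pt "0.088 0 0 0 0" --pt "0.088 0 0 0 0" --pt "0.088 0 0 0 0"

```text
clock: 11.7
ee_pos: [590.6, -348.8, 123.7]
tcp_rot: [180.0, -0.0, 28.6]
contact_force: [0.3, -0.4, -0.1]
finger_gap: 87.8
finger_force: 0.0
```

```bash
python3 - <<'E'
from h import *
for i in range(2):
    a=angle(names=('basket','cover','bumper_r_face','bumper_l_face'));print(fit(a),np.round(a,3).tolist())
print(gap(a[:,1].mean()),gap(.5),bot.read_state()['ee_pos'],bot.read_state()['clock'])
E
```

```text
n 8 t 11.82 phi 0.2865 sd 0.0152 [[11.7, 0.282], [11.7, 0.253], [11.7, 0.268], [11.7, 0.273], [11.95, 0.3], [11.95, 0.294], [11.95, 0.291], [11.95, 0.296]]
n 7 t 12.31 phi 0.3159 sd 0.0160 [[12.2, 0.316], [12.2, 0.297], [12.2, 0.296], [12.2, 0.3], [12.45, 0.343], [12.45, 0.322], [12.45, 0.326]]
gap 50.2 radius 225 gap 5.0 radius 260 [ 590.54973511 -348.81904209  123.74358716] 12.7
```

Request:
drive_tool --pt "0.088 0 0 0 0" --pt "0.088 0 0 0 0" --pt "0.088 0 0 0 0" --pt "0.088 0 0 0 0" --pt "0.088 0 0 0 0" --pt "0.088 0 0 0 0" --pt "0.088 0 0 0 0" --pt "0.088 0 0 0 0" --pt "0.088 0 0 0 0" --pt "0.088 0 0 0 0"

```text
clock: 13.53
ee_pos: [590.6, -348.8, 123.7]
tcp_rot: [180.0, -0.0, 28.6]
contact_force: [0.0, 0.2, 0.2]
finger_gap: 88.2
finger_force: 0.0
```

```bash
python3 - <<'E'
from h import *
for i in range(2):
    a=angle();print(fit(a),np.round(a,3).tolist())
print(gap(a[:,1].mean()),gap(.5),bot.read_state()['ee_pos'],bot.read_state()['clock'])
E
```

```text
n 6 t 13.63 phi 0.4031 sd 0.0074 [[13.533, 0.4], [13.533, 0.4], [13.533, 0.391], [13.733, 0.412], [13.733, 0.411], [13.733, 0.406]]
n 6 t 14.03 phi 0.4165 sd 0.0111 [[13.933, 0.414], [13.933, 0.411], [13.933, 0.411], [14.133, 0.42], [14.133, 0.443], [14.133, 0.419]]
gap 25.3 radius 246 gap 5.0 radius 260 [ 590.56177103 -348.80737009  123.73424729] 14.3333
```

Request:
drive_tool --pt "0.088 0 0 0 0" --pt "0.088 0 0 0 0" --pt "0.088 0 0 0 0" --pt "0.088 0 0 0 0" --pt "0.088 0 0 0 0" --pt "0.088 0 0 0 0" --pt "0.088 0 0 0 0" --pt "0.088 0 0 0 0" --pt "0.088 0 0 0 0" --pt "0.088 0 0 0 0"

```text
clock: 15.17
ee_pos: [590.6, -348.8, 123.7]
tcp_rot: [180.0, -0.0, 28.6]
contact_force: [-0.6, -0.2, 0.2]
finger_gap: 88.0
finger_force: 0.0
```

Request:
drive_tool --pt "0.088 0 0 0 0" --pt "0.088 0 0 0 0" --pt "0.088 0.00025 -0.00045 0 0" --pt "0.088 0.0005 -0.0009 0 0" --pt "0.088 0.00075 -0.00135 0 0" --pt "0.088 0.001 -0.0018 0 0" --pt "0.088 0.00125 -0.00225 0 0" --pt "0.088 0.0015 -0.0027 0 0" --pt "0.088 0.00175 -0.00315 0 0" --pt "0.088 0.002 -0.0036 0 0"

```text
clock: 16.0
ee_pos: [592.6, -352.4, 123.7]
tcp_rot: [180.0, 0.0, 28.6]
contact_force: [-1.1, 0.8, 0.5]
finger_gap: 87.9
finger_force: 0.0
```

Request:
drive_tool --pt "0.088 0.00025 -0.00045 0 0" --pt "0.088 0.0005 -0.0009 0 0" --pt "0.088 0.00075 -0.00135 0 0" --pt "0.088 0.001 -0.0018 0 0" --pt "0.088 0.00125 -0.00225 0 0" --pt "0.088 0.0015 -0.0027 0 0" --pt "0.088 0.00175 -0.00315 0 0" --pt "0.088 0.002 -0.0036 0 0"

```text
clock: 16.67
ee_pos: [594.6, -356.0, 123.7]
tcp_rot: [180.0, -0.0, 28.6]
contact_force: [0.5, -0.6, 0.6]
finger_gap: 87.9
finger_force: 0.0
```

```bash
python3 - <<'E'
from h import *
for i in range(2):
    a=angle();print(fit(a),np.round(a,3).tolist())
print(gap(a[:,1].mean()),gap(.55),bot.read_state()['ee_pos'],bot.read_state()['clock'])
E
```

```text
n 5 t 16.79 phi 0.5535 sd 0.0043 [[16.667, 0.551], [16.667, 0.549], [16.867, 0.562], [16.867, 0.555], [16.867, 0.554]]
n 6 t 17.17 phi 0.5527 sd 0.0105 [[17.067, 0.567], [17.067, 0.555], [17.067, 0.55], [17.267, 0.549], [17.267, 0.563], [17.267, 0.535]]
gap -0.9 radius 269 gap -0.0 radius 268 [ 594.57839419 -355.95218061  123.73445241] 17.4667
```

Request:
drive_tool --pt "0.088 0.005 -0.009 0 0" --pt "0.088 0.01 -0.018 0 0" --pt "0.088 0.012 -0.022 0 0" --pt "0.088 0.012 -0.022 0 0" --pt "0.088 0.012 -0.022 0 0" --pt "0.088 0.012 -0.022 0 0"

```text
clock: 17.97
ee_pos: [606.4, -377.2, 123.6]
tcp_rot: [-180.0, -0.0, 28.7]
contact_force: [0.0, -0.8, -0.2]
finger_gap: 88.1
finger_force: 0.0
```

```bash
python3 - <<'E'
from h import *
for i in range(3):
    a=angle(names=('basket','cover','bumper_l_face'));print(fit(a),np.round(a[:,1],3).tolist())
print(gap(a[:,1].mean()),bot.read_state()['clock'])
E
```

```text
n 6 t 18.07 phi 0.5250 sd 0.0048 [0.536, 0.526, 0.522, 0.526, 0.524, 0.52]
n 5 t 18.45 phi 0.5114 sd 0.0122 [0.527, 0.511, 0.495, 0.529, 0.511]
n 6 t 18.87 phi 0.5075 sd 0.0101 [0.507, 0.489, 0.49, 0.516, 0.509, 0.508]
gap 37.5 radius 261 19.1667
```

The finger stopped while the spring was still loaded, so the basket is creeping back at about -0.025 rad/s. I cross to the left side and meet it there.

Request:
drive_tool --pt "0.088 0 0 0.02 0" --pt "0.088 0 0 0.055 0" --pt "0.088 0 0 0.09 0" --pt "0.088 -0.002 0.005 0.115 -0.08" --pt "0.088 -0.012 0.03 0.12 -0.08" --pt "0.088 -0.026 0.065 0.12 -0.08" --pt "0.088 -0.041 0.101 0.12 -0.08" --pt "0.088 -0.056 0.137 0.12 -0.08" --pt "0.088 -0.071 0.173 0.12 -0.08" --pt "0.088 -0.086 0.209 0.12 -0.08"

```text
clock: 20.0
ee_pos: [519.6, -167.5, 244.1]
tcp_rot: [180.0, -0.0, 24.0]
contact_force: [1.0, 0.7, -0.2]
finger_gap: 88.0
finger_force: 0.0
```

Request:
drive_tool --pt "0.088 -0.015 0.036 0 0" --pt "0.088 -0.03 0.073 0 0" --pt "0.088 -0.044 0.109 0 0" --pt "0.088 -0.057 0.142 0 0" --pt "0.088 -0.064 0.16 0 0" --pt "0.088 -0.067 0.167 0 0" --pt "0.088 -0.067 0.167 -0.02 0" --pt "0.088 -0.067 0.167 -0.05 0" --pt "0.088 -0.067 0.167 -0.08 0" --pt "0.088 -0.067 0.167 -0.1 0"

```text
clock: 20.83
ee_pos: [453.7, -3.2, 142.0]
tcp_rot: [180.0, 0.0, 24.0]
contact_force: [0.2, -0.5, 0.6]
finger_gap: 87.7
finger_force: 0.0
```

Request:
drive_tool --pt "0.088 0 0 -0.012 0" --pt "0.088 0 0 -0.018 0" --pt "0.088 0 0 -0.02 0" --pt "0.088 0 0 -0.02 0"

```text
clock: 21.17
ee_pos: [454.0, -2.6, 123.7]
tcp_rot: [180.0, -0.0, 24.0]
contact_force: [-0.2, -1.0, 0.3]
finger_gap: 87.8
finger_force: 0.0
```

```bash
cat >> h.py <<'E'
def gapl(phi):
    s=bot.read_state()['ee_pos'][:2]-H; x=np.array([np.cos(phi),np.sin(phi)]); y=np.array([-x[1],x[0]])
    return 'gapL %.1f radius %.0f'%(s@y-161.5,-s@x)
E
python3 - <<'E'
from h import *
A=[]
for i in range(2):
    a=angle(names=('basket','cover','bumper_r_face'),pic=f'e{i}');print(fit(a),np.round(a[:,1],3).tolist())
print(gapl(np.median(a[:,1])),bot.read_state()['clock'],bot.read_state()['ee_pos'])
E
```

```text
n 6 t 21.27 phi 0.4543 sd 0.0081 [0.452, 0.463, 0.452, 0.466, 0.457, 0.441]
n 6 t 21.67 phi 0.4530 sd 0.0072 [0.455, 0.442, 0.451, 0.465, 0.459, 0.451]
gapL 31.8 radius 223 21.9667 [453.54560336  -1.995747   123.7291994 ]
```

View pics/e1_side.png

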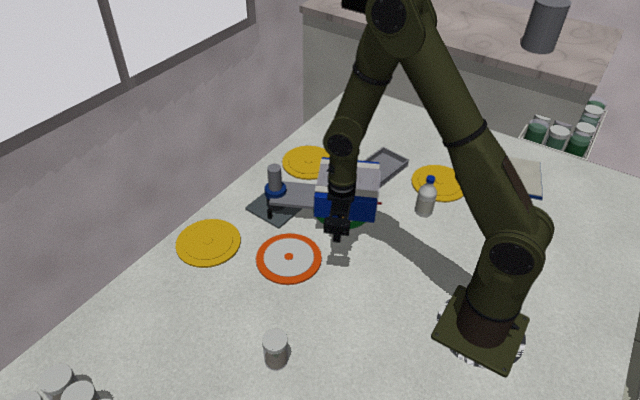

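The fingers stand beside the left bumper, at about (335,225) in the side view, with about 32 mm of gap. I close to about 4 mm and let the creeping basket bounce softly off the still finger.

Request:
drive_tool --pt "0.088 0.002 -0.004 0 0" --pt "0.088 0.004 -0.008 0 0" --pt "0.088 0.006 -0.0125 0 0" --pt "0.088 0.008 -0.0165 0 0" --pt "0.088 0.0095 -0.0195 0 0" --pt "0.088 0.0105 -0.022 0 0" --pt "0.088 0.0112 -0.0235 0 0" --pt "0.088 0.0118 -0.0245 0 0" --pt "0.088 0.012 -0.025 0 0" --pt "0.088 0.012 -0.025 0 0"

```text
clock: 22.8
ee_pos: [465.6, -27.0, 123.7]
tcp_rot: [180.0, 0.0, 24.1]
contact_force: [0.6, -1.0, -0.6]
finger_gap: 87.9
finger_force: 0.0
```

```bash
python3 - <<'E'
from h import *
for i in range(3):
    a=angle(names=('basket','cover','bumper_r_face'));print(fit(a),np.round(a[:,1],3).tolist())
print(gapl(np.median(a[:,1])),bot.read_state()['clock'])
E
```

```text
n 4 t 22.90 phi 0.4270 sd 0.0070 [0.432, 0.422, 0.421, 0.438]
n 6 t 23.30 phi 0.4223 sd 0.0056 [0.432, 0.422, 0.418, 0.422, 0.432, 0.418]
n 5 t 23.68 phi 0.4263 sd 0.0087 [0.426, 0.409, 0.424, 0.434, 0.431]
gapL -2.0 radius 228 24.0
```

```bash
python3 - <<'E'
from h import *
for i in range(4):
    a=angle(names=('basket','cover','bumper_r_face'));print(fit(a),np.round(a[:,1],3).tolist())
print(gapl(np.median(a[:,1])),bot.read_state()['clock'])
E
```

```text
n 6 t 24.10 phi 0.4296 sd 0.0103 [0.436, 0.421, 0.412, 0.44, 0.438, 0.423]
n 6 t 24.50 phi 0.4330 sd 0.0074 [0.433, 0.43, 0.424, 0.435, 0.449, 0.433]
n 6 t 24.90 phi 0.4357 sd 0.0067 [0.431, 0.429, 0.432, 0.44, 0.448, 0.44]
n 5 t 25.28 phi 0.4415 sd 0.0084 [0.453, 0.43, 0.438, 0.441, 0.45]
gapL 1.5 radius 225 25.6
```

The basket now drifts towards the pad centre at about 0.01 rad/s, which is below the limit. I withdraw the fingers and wait.

Request:
drive_tool --pt "0.088 -0.004 0.008 0 0" --pt "0.088 -0.01 0.02 0 0" --pt "0.088 -0.015 0.03 0 0" --pt "0.088 -0.019 0.038 0 0" --pt "0.088 -0.02 0.04 0 0" --pt "0.088 -0.02 0.04 0 0" --pt "0.088 -0.02 0.04 0 0" --pt "0.088 -0.02 0.04 0 0" --pt "0.088 -0.02 0.04 0 0" --pt "0.088 -0.02 0.04 0 0"

```text
clock: 26.43
ee_pos: [445.8, 12.5, 123.7]
tcp_rot: [180.0, -0.0, 24.0]
contact_force: [-0.9, -1.0, 0.0]
finger_gap: 88.2
finger_force: 0.0
```

Request:
drive_tool --pt "0.088 0 0 0 0" --pt "0.088 0 0 0 0" --pt "0.088 0 0 0 0" --pt "0.088 0 0 0 0" --pt "0.088 0 0 0 0" --pt "0.088 0 0 0 0" --pt "0.088 0 0 0 0" --pt "0.088 0 0 0 0" --pt "0.088 0 0 0 0" --pt "0.088 0 0 0 0"

```text
clock: 27.27
ee_pos: [445.6, 13.0, 123.8]
tcp_rot: [180.0, -0.0, 24.1]
contact_force: [-0.8, 0.3, 1.3]
finger_gap: 87.9
finger_force: 0.0
```

Request:
drive_tool --pt "0.088 0 0 0 0" --pt "0.088 0 0 0 0" --pt "0.088 0 0 0 0" --pt "0.088 0 0 0 0" --pt "0.088 0 0 0 0" --pt "0.088 0 0 0 0" --pt "0.088 0 0 0 0" --pt "0.088 0 0 0 0" --pt "0.088 0 0 0 0" --pt "0.088 0 0 0 0"

```text
clock: 28.1
ee_pos: [445.6, 13.0, 123.8]
tcp_rot: [180.0, -0.0, 24.1]
contact_force: [0.8, -0.0, 0.8]
finger_gap: 87.6
finger_force: 0.0
```

```bash
python3 - <<'E'
from h import *
for i in range(1):
    a=angle(names=('basket','cover','bumper_r_face'));print(fit(a),np.round(a[:,1],3).tolist())
print(gapl(np.median(a[:,1])),bot.read_state()['clock'])
E
```

```text
n 4 t 28.20 phi 0.4648 sd 0.0084 [0.46, 0.45, 0.47, 0.471]
gapL 51.4 radius 222 28.5
```

Request:
drive_tool --pt "0.088 0 0 0 0" --pt "0.088 0 0 0 0" --pt "0.088 0 0 0 0" --pt "0.088 0 0 0 0" --pt "0.088 0 0 0 0" --pt "0.088 0 0 0 0" --pt "0.088 0 0 0 0" --pt "0.088 0 0 0 0" --pt "0.088 0 0 0 0" --pt "0.088 0 0 0 0"

```text
clock: 29.33
ee_pos: [445.6, 13.0, 123.7]
tcp_rot: [180.0, 0.0, 24.1]
contact_force: [-0.6, 0.1, 0.5]
finger_gap: 88.3
finger_force: 0.0
```

Request:
drive_tool --pt "0.088 0 0 0 0" --pt "0.088 0 0 0 0" --pt "0.088 0 0 0 0" --pt "0.088 0 0 0 0" --pt "0.088 0 0 0 0" --pt "0.088 0 0 0 0" --pt "0.088 0 0 0 0" --pt "0.088 0 0 0 0" --pt "0.088 0 0 0 0" --pt "0.088 0 0 0 0"

```text
clock: 30.17
ee_pos: [445.6, 13.0, 123.7]
tcp_rot: [180.0, -0.0, 24.1]
contact_force: [-1.0, -0.0, -0.1]
finger_gap: 88.2
finger_force: 0.0
```

Request:
drive_tool --pt "0.088 0 0 0 0" --pt "0.088 0 0 0 0" --pt "0.088 0 0 0 0" --pt "0.088 0 0 0 0" --pt "0.088 0 0 0 0" --pt "0.088 0 0 0 0" --pt "0.088 0 0 0 0" --pt "0.088 0 0 0 0" --pt "0.088 0 0 0 0" --pt "0.088 0 0 0 0"

```text
clock: 31.0
ee_pos: [445.6, 13.0, 123.7]
tcp_rot: [180.0, -0.0, 24.1]
contact_force: [0.3, -0.6, 0.0]
finger_gap: 88.1
finger_force: 0.0
```

Request:
drive_tool --pt "0.088 0 0 0 0" --pt "0.088 0 0 0 0" --pt "0.088 0 0 0 0" --pt "0.088 0 0 0 0" --pt "0.088 0 0 0 0" --pt "0.088 0 0 0 0" --pt "0.088 0 0 0 0" --pt "0.088 0 0 0 0" --pt "0.088 0 0 0 0" --pt "0.088 0 0 0 0"

```text
clock: 31.83
ee_pos: [445.5, 13.0, 123.7]
tcp_rot: [180.0, 0.0, 24.1]
contact_force: [-0.2, -0.2, 0.0]
finger_gap: 88.1
finger_force: 0.0
```

Request:
drive_tool --pt "0.088 0 0 0 0" --pt "0.088 0 0 0 0" --pt "0.088 0 0 0 0" --pt "0.088 0 0 0 0" --pt "0.088 0 0 0 0" --pt "0.088 0 0 0 0" --pt "0.088 0 0 0 0" --pt "0.088 0 0 0 0" --pt "0.088 0 0 0 0" --pt "0.088 0 0 0 0"

```text
clock: 32.67
ee_pos: [445.6, 13.0, 123.7]
tcp_rot: [180.0, -0.0, 24.1]
contact_force: [0.2, -0.6, -0.3]
finger_gap: 88.0
finger_force: 0.0
```

Request:
drive_tool --pt "0.088 0 0 0 0" --pt "0.088 0 0 0 0" --pt "0.088 0 0 0 0" --pt "0.088 0 0 0 0" --pt "0.088 0 0 0 0" --pt "0.088 0 0 0 0" --pt "0.088 0 0 0 0" --pt "0.088 0 0 0 0" --pt "0.088 0 0 0 0" --pt "0.088 0 0 0 0"

```text
clock: 33.5
ee_pos: [445.6, 13.0, 123.7]
tcp_rot: [180.0, -0.0, 24.1]
contact_force: [0.5, -0.3, 0.7]
finger_gap: 88.0
finger_force: 0.0
```

```bash
python3 - <<'E'
from h import *
for i in range(2):
    a=angle(names=('basket','cover','bumper_r_face'),pic=f'f{i}');print(fit(a),np.round(a[:,1],3).tolist())
print(bot.read_state()['clock'])
E
```

```text
n 6 t 33.60 phi 0.4748 sd 0.0113 [0.481, 0.458, 0.454, 0.471, 0.483, 0.479]
n 6 t 34.00 phi 0.4684 sd 0.0073 [0.475, 0.467, 0.457, 0.47, 0.476, 0.46]
34.3
```

View pics/f1_scene.png

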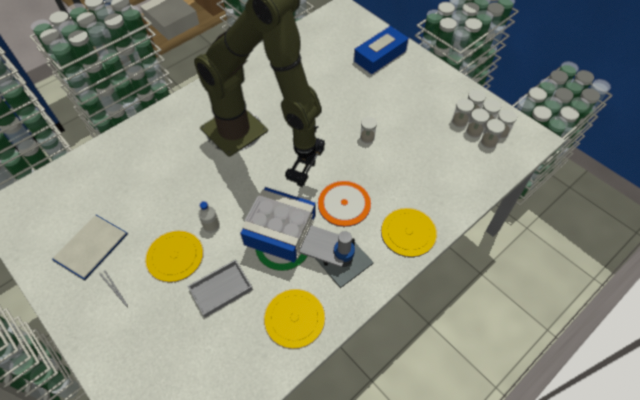

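```bash
cat > m.py <<'E'
from h import *
def cloud(c):
    p,d=imaging.read_camera(c); i=imaging.camera_info(c);K=np.array(i['camera_matrix']);E=np.array(i['extrinsics'])
    v,u=np.nonzero(d>0); n=cv2.undistortPoints(np.stack([u,v],1).astype(float)[:,None],K,np.array(i['dist_coeffs']))[:,0]
    z=d[v,u]; X=np.stack([n[:,0]*z,-n[:,1]*z,-z],1)
    return (X-E[:3,3])@E[:3,:3],p[v,u]
for c in('scene','side'):
    X,col=cloud(c)
    k=(np.hypot(*(X[:,:2]-H).T)<40)&(X[:,2]>164)&(X[:,2]<182); q=X[k]
    if len(q)>3: print(c,'post top',len(q),q.mean(0).round(1),q.min(0).round(),q.max(0).round())
    k=(np.hypot(*(X[:,:2]-[530,-187]).T)<150)&(X[:,2]>152)&(X[:,2]<172); q=X[k]
    r=cv2.minAreaRect(q[:,:2].astype(np.float32)); B=cv2.boxPoints(r)
    print(len(q),'rect',np.round(r[0],1),np.round(r[1],1),r[2],'rad',np.deg2rad(r[2]),'mean',q.mean(0).round(1))
    hsv=cv2.cvtColor(col[:,None],cv2.COLOR_RGB2HSV)[:,0]
    k=(hsv[:,0]>45)&(hsv[:,0]<85)&(hsv[:,1]>90)&(X[:,2]<25)&(np.hypot(*(X[:,:2]-[551,-194]).T)<130); g=X[k]
    if len(g)>10:
        A=np.c_[2*g[:,:2],np.ones(len(g))]; s=np.linalg.lstsq(A,(g[:,:2]**2).sum(1),rcond=None)[0]; print('green fit',len(g),s[:2].round(1),np.sqrt(s[2]+s[:2]@s[:2]).round(1))
print(bot.read_state()['clock'])
E
python3 m.py
```

```text
scene post top 138 [743.4 -78.3 170.9] [721. -99. 164.] [764. -56. 181.]
2888 rect [ 531.6 -185.5] [199.1 203.5] 27.239126205444336 rad 0.47541243765127306 mean [ 537.2 -188.4  161.1]
green fit 349 [ 561.1 -203.2] 80.7
side post top 113 [739.5 -71.9 170.3] [718. -97. 164.] [762. -51. 175.]
1338 rect [ 529.5 -180.9] [194.4 203. ] 27.130809783935547 rad 0.4735219594619667 mean [ 508.3 -177.4  160.3]
green fit 157 [ 544.1 -175.1] 76.4
34.4
```

The depth clouds agree with the networks. The pad centre is about 19 mm off the arm's centreline, inside the 25 mm limit. The basket has stood still and untouched for over 5 s, and a further nudge would risk more than it would gain.

```bash
python3 -c "
from station import job_done
print(job_done())"
```

```text
the job is handed in; nothing more can be done
None
```

The job is handed in: the basket stands still and untouched over the green pad, with its centreline measured about 19 mm from the pad's centre (limit 25 mm, measurement good to a few mm), but the hand-in call did not report a verdict.

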